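Find the weak card clip and take it out of use

TASK

One of the three spring clips on the rack has gone weak: tug the sample cards straight up, gently, to feel which clip lets its card slide out easily, and take care not to pull a card out of a good clip. Put the weak clip's card into the grey crate, its lower end resting on the floor of the crate or the card lying flat in it, and seat the wooden ring fully down over the post in front of the weak clip. The other two cards stay standing in their clips, and everything else stays where it is.

Things in the scene. Friction and masses are not known exactly. Their poses are not given: they have to be found in the camera images.
- card_1_mid (a point): Middle of the left (+y of the rack) sample card, half-way up. A stiff board 5 mm thick (its x), 50 mm wide (its y); whole card 106 mm tall (its z, up), 40 to 85 g. Its top 26 mm is a wooden grip bar 12 mm thick (x), 44 mm wide (y), whose centre is 40 mm above this point. The card starts upright in a clip, standing on the rack's board; its lowest 34 mm are inside the clip (the clip's jaws end 34 mm above the board), so it comes out straight up after 34 mm.
- post_1 (a point): Foot of the steel post in front of the left (+y of the rack) card's clip, on the top of the rack's board (12 mm above the table). The post is 12 mm across, rises 33 mm above this point, tapered over its last 5 mm. Axes as the rack's.
- card_2_mid (a point): Middle of the middle sample card, half-way up. A stiff board 5 mm thick (its x), 50 mm wide (its y); whole card 106 mm tall (its z, up), 40 to 85 g. Its top 26 mm is a wooden grip bar 12 mm thick (x), 44 mm wide (y), whose centre is 40 mm above this point. The card starts upright in a clip, standing on the rack's board; its lowest 34 mm are inside the clip (the clip's jaws end 34 mm above the board), so it comes out straight up after 34 mm.
- post_2 (a point): Foot of the steel post in front of the middle card's clip, on the top of the rack's board (12 mm above the table). The post is 12 mm across, rises 33 mm above this point, tapered over its last 5 mm. Axes as the rack's.
- card_3_mid (a point): Middle of the right (-y of the rack) sample card, half-way up. A stiff board 5 mm thick (its x), 50 mm wide (its y); whole card 106 mm tall (its z, up), 40 to 85 g. Its top 26 mm is a wooden grip bar 12 mm thick (x), 44 mm wide (y), whose centre is 40 mm above this point. The card starts upright in a clip, standing on the rack's board; its lowest 34 mm are inside the clip (the clip's jaws end 34 mm above the board), so it comes out straight up after 34 mm.
- post_3 (a point): Foot of the steel post in front of the right (-y of the rack) card's clip, on the top of the rack's board (12 mm above the table). The post is 12 mm across, rises 33 mm above this point, tapered over its last 5 mm. Axes as the rack's.
- rack: Fixed wooden board 150 (x) x 320 (y) x 12 mm lying on the table, origin under its centre; it carries three clips in a row along y, 100 mm apart, 30 mm on the +x side of its centre line, and three posts, each 80 mm from its clip's slot towards -x.
- jaw_p (a joint): Sprung jaw of one of the three clips (which of the three stations it is at is not known and changes from run to run), in m: about 0 while it presses on a card, about 0.0045 when it has snapped shut because its card is out. The three clips look alike. One is weak: its card slides at a steady upward pull of about 2 to 7 N, a good clip's card only at about 12 to 20 N; no clip gives any other sign.
- jaw_q (a joint): Sprung jaw of one of the three clips (which of the three stations it is at is not known and changes from run to run), in m: about 0 while it presses on a card, about 0.0045 when it has snapped shut because its card is out. The three clips look alike. One is weak: its card slides at a steady upward pull of about 2 to 7 N, a good clip's card only at about 12 to 20 N; no clip gives any other sign.
- jaw_r (a joint): Sprung jaw of one of the three clips (which of the three stations it is at is not known and changes from run to run), in m: about 0 while it presses on a card, about 0.0045 when it has snapped shut because its card is out. The three clips look alike. One is weak: its card slides at a steady upward pull of about 2 to 7 N, a good clip's card only at about 12 to 20 N; no clip gives any other sign.
- ring_mid (a point): Centre (half-way up) of the loose wooden ring: 38 mm outside, 21 mm hole, 22 mm tall (its z), 50 g, standing flat on the table. It marks a clip as out of use when it sits over that clip's post.
- crate: Fixed open grey crate, 190 (x) x 150 (y) x 60 mm tall outside, walls and floor 5 mm, origin under its centre.
- jar: Bystander: closed clear jar of amber beads, 72 mm across, 114 mm tall; origin at its underside.
- tub: Bystander: white lidded tub, 68 mm across, 85 mm tall; origin at its underside.
- dish: Bystander: white dish, 90 mm across, 35 mm tall; origin at its underside.
- marver: Bystander: dark steel shaping paddle, 90 x 55 x 12 mm blade with an 85 mm round wooden handle towards its -x; origin at its underside.
- tweezers: Bystander: steel tweezers lying flat, 125 mm long, 10 mm high; origin at its underside.
- brush: Bystander: flat brush lying along its x, about 150 mm long; origin at its underside.
- rod_bundle: Bystander: bundle of glass rods lying along its x, 210 mm long, 16 mm high; origin at its underside.
Mind the look-alikes: they are no part of the job. What is shaped like the part that bears card_3_mid but turquoise is not meant.

How it is judged:
By the outcome, as a careful person would: the job done as asked, in the order asked, and still so for the second after the job is handed in, with the robot touching nothing.
It also fails if it takes over 72 s, if anything falls off the work surface, if the arm or the gripper's body presses on something with over 40 N, if the wrist force passes 120 N, or if a joint passes its speed limit or range.

ROBOT

A 6-joint arm with a two-finger parallel gripper is mounted at the origin on the work surface. World frame = base frame: x ahead of the robot, y to its left, z up, the work surface at z = 0. Lengths are in m, angles in rad, forces in N, time in s.
With the tool pointing down it reaches from about 0.35 to 0.975 m from the base axis. Payload 4.9 kg.
Tool frame: the origin (TCP) lies at the very end of the fingers, on their centre line; the grasp point (between the pads) lies 19 mm behind it; y points along the fingers, z is the direction in which the jaws open and shut, and the axes are right-handed (so a half turn about y gives the same grasp; the last joint's range is limited). The gripper opens to 85 mm and grips with 20 to 120 N. Pads are 22 mm wide; open, the fingers measure 114 mm over their backs; the gripper's body (76 mm by 85 mm) begins 54 mm behind the grasp point. The pads swing forward as they close: fully open they stand 13 mm farther back than shut.
Start: joints at [1.129, 0.053, 1.613, -0, 1.476, -0.119], TCP at [0.198, 0.593, 0.231] pointing down, gripper open.
Joint ranges: [-3.01, 3.01], [-1.01, 2.22], [0.06, 2.58], [-1.02, 4.17], [0.09, 2.62], [-3.14, 3.14]. Speed limits (rad/s): [2.57, 2.57, 3.14, 3.14, 3.14, 3.14].

INTERFACE

Orientations are given as a rotation vector (axis times angle).
In Python, from station import ctrl gives the robot as it stands.
- The arm moves only by the tool arm_command, never from a script. Its argument "steps" is a list of rows, each a list of 3 entries, a list of its own where there are three numbers: the shift along the tool's x, y, z in m, then the turn, a rotation vector about the tool's x, y, z in degrees, then the opening, from 0 (shut) to 1 (fully open). In form: [[[dx, dy, dz], [ax, ay, az], gripper], ...]. A call has 1 to 5 rows; each row is the pose to reach, as a shift and turn from the pose measured when the call began, along the tool's axes at that moment; what a row does not reach only later rows make up. A row lasts 1/10 s, in which the tool goes at most 50 mm and 8.59 degrees, less where a joint would pass 70% of its speed; a pose out of reach is approached as far as the arm can. A call with a gripper value outside its range is refused whole. The fingers move at their own pace and stop on an object; "force" is the grip in N (left out, the last holds). Time passes only in rows, so rows that repeat a pose let the fingers close. It gives the time, the measured TCP pose, the force and the opening at its end, in the units of the state.
- ctrl.get_obs(): the state, without advancing time (a new reading comes with each control period).
- ctrl.get_image(name): name is "scene" or "top" or "wrist"; returns a dict with "img" (420x560x3 uint8, red, green, blue), "camera_matrix" (3x3 intrinsics, pixels), "world_from_camera" (4x4, takes a point from camera to world coordinates). Camera axes: x right, y up, looking along -z (the intrinsics and any distortion apply to the point x, -y, -z); pixel columns grow to the right and rows downward; lengths in m; the calibration is good to about 2 mm. The wrist camera is an equidistant fisheye: a pixel r from the principal point sees the ray r / f radians off the axis. A picture is of the moment at which its call begins. There is no depth.
- ctrl.finish_job(): hands the job in, once; it reports no verdict.
Trained networks look in a picture, given as the dict that the camera call returned (one of the last four; its "shot" number tells which), for a name from the list of things; names that differ only in an ending like _2 or _b are one class to them, and where a whole thing is asked for, a point or a joint stands for the part that bears it (a point fixed in the world has none). Each returns a list of dicts, best first, with "confidence" (0 to 1); they miss things now and then, are a little off and sometimes report something else, mostly with a low value. They report only what shows in the picture. A call takes as long as a camera call. They do not tell look-alikes from the thing itself.
- ctrl.boxes_of(picture, name): "position" ([row, column] in pixels, amid what is visible of it).
The state is a dict: "t": time; "q": joint angles; "dq": joint speeds; "effort": joint torques, N m; "tool_pos": TCP position; "tool_rot": TCP orientation; "contact_force": force on the tool from outside, world axes, zero at the start; "wrist_torque": the same for the moment, N m; "opening": finger opening in m.
Only numpy, scipy, OpenCV 4.12 (cv2) and the standard library are available. Lean on these libraries where they do the work, as an engineer would, in place of code of your own. Each camera call takes 0.05 s, during which the arm holds its last target.

## Working session

There is one attempt and no reset: what is moved stays moved. The work goes in short steps, Python scripts to look and compute and a tool call to move; the robot and the scene stay as the last step left them, time stands still between calls to the robot, and variables do not carry over. Pictures are saved under pics/ and viewed, and the job is handed in when it is done.

Besides the shell and the picture viewer there is one more tool, called after "Call:" by a JSON object that holds its "method" and its "body". arm_command: Moves the arm, as the interface text tells. Its arguments: {"type":"object","properties":{"steps":{"type":"array"},"force":{"type":"number"}},"required":["steps"]}

```bash
ls; mkdir -p pics; cat > h.py <<'E'
import numpy as np, cv2
from station import ctrl
from scipy.spatial.transform import Rotation as R
def shot(n,fn=None):
    p=ctrl.get_image(n)
    if fn: cv2.imwrite('pics/'+fn,cv2.cvtColor(p['img'],cv2.COLOR_RGB2BGR))
    return p
def ray(p,rc,fish=False):
    K=np.array(p['camera_matrix']);T=np.array(p['world_from_camera'])
    x=(rc[1]-K[0,2])/K[0,0];y=(rc[0]-K[1,2])/K[1,1]
    if fish:
        r=np.hypot(x,y);s=np.sin(r)/r if r>1e-9 else 1;d=np.array([x*s,y*s,np.cos(r)])
    else: d=np.array([x,y,1.])
    d=T[:3,:3]@(d*[1,-1,-1]);return T[:3,3],d/np.linalg.norm(d)
def atz(p,rc,z,fish=False):
    o,d=ray(p,rc,fish);return o+d*(z-o[2])/d[2]
def proj(p,X,fish=False):
    K=np.array(p['camera_matrix']);T=np.array(p['world_from_camera'])
    c=(T[:3,:3].T@(np.array(X)-T[:3,3]))*[1,-1,-1]
    if fish:
        a=np.arctan2(np.hypot(c[0],c[1]),c[2]);n=np.hypot(c[0],c[1]);u=c[:2]/n*a
    else: u=c[:2]/c[2]
    return [K[1,1]*u[1]+K[1,2],K[0,0]*u[0]+K[0,2]]
def isect(a,b):
    (o1,d1),(o2,d2)=a,b
    A=np.stack([d1,-d2],1);s=np.linalg.lstsq(A,o2-o1,rcond=None)[0]
    p,q=o1+d1*s[0],o2+d2*s[1];return (p+q)/2,np.linalg.norm(p-q)
def rel(target):
    "shift in tool axes to world TCP target"
    o=ctrl.get_obs();return R.from_rotvec(o['tool_rot']).as_matrix().T@(np.array(target)-o['tool_pos'])
def st():
    o=ctrl.get_obs()
    print('t',round(o['t'],2),'pos',np.round(o['tool_pos'],4),'F',np.round(o['contact_force'],2),'open',round(float(o['opening']),4))
    print(np.round(R.from_rotvec(o['tool_rot']).as_matrix(),3), 'q',np.round(o['q'],3))
E
python3 - <<'E'
from h import *
st()
for n in ['scene','top','wrist']:
    p=shot(n,n+'0.png')
    print(n,np.round(p['camera_matrix'],1).tolist(),np.round(p['world_from_camera'],3).tolist())
    for k in ['card_1_mid','post_1','ring_mid','crate','rack']:
        print(k,[(np.round(b['position'],1).tolist(),round(b['confidence'],2)) for b in ctrl.boxes_of(p,k)])
st()
E
```

```text
pics
t 0.0 pos [0.198  0.5921 0.23  ] F [0.45 0.46 0.18] open 0.0855
[[ 0.948 -0.001  0.317]
 [-0.317 -0.002  0.948]
 [-0.    -1.    -0.002]] q [ 1.129  0.053  1.614  0.     1.476 -0.119]
scene [[544.8, 0.0, 282.7], [0.0, 544.8, 214.1], [0.0, 0.0, 1.0]] [[-0.684, -0.461, 0.566, 1.305], [0.729, -0.456, 0.51, 0.666], [0.023, 0.761, 0.648, 0.933], [0.0, 0.0, 0.0, 1.0]]
card_1_mid [([248.9, 334.0], 0.71)]
post_1 [([254.9, 305.1], 0.79)]
ring_mid []
crate [([274.3, 423.2], 0.82)]
rack [([255.2, 309.4], 0.96)]
top [[459.5, 0.0, 274.1], [0.0, 459.5, 208.4], [0.0, 0.0, 1.0]] [[0.025, 0.999, -0.049, 0.491], [-0.999, 0.023, -0.033, -0.018], [-0.032, 0.049, 0.998, 1.129], [0.0, 0.0, 0.0, 1.0]]
card_1_mid [([189.5, 209.5], 0.72)]
post_1 [([206.1, 262.5], 0.73)]
ring_mid [([254.5, 423.4], 0.77), ([205.2, 260.5], 0.29)]
crate [([254.2, 147.7], 0.94)]
rack [([206.5, 258.6], 0.89)]
wrist [[325.2, 0.0, 279.7], [0.0, 325.2, 206.5], [0.0, 0.0, 1.0]] [[0.318, -0.905, -0.283, 0.125], [0.948, 0.304, 0.095, 0.616], [-0.0, -0.299, 0.954, 0.374], [0.0, 0.0, 0.0, 1.0]]
card_1_mid [([405.9, 113.8], 0.16)]
post_1 [([406.5, 115.4], 0.89)]
ring_mid []
crate [([375.3, 136.2], 0.87)]
rack [([403.6, 117.6], 0.84)]
t 0.9 pos [0.1983 0.5927 0.2313] F [ 0.75  0.18 -0.41] open 0.0855
[[ 0.948  0.     0.317]
 [-0.317  0.     0.948]
 [ 0.    -1.     0.   ]] q [ 1.129  0.053  1.613 -0.     1.476 -0.119]
```

View pics/top0.png

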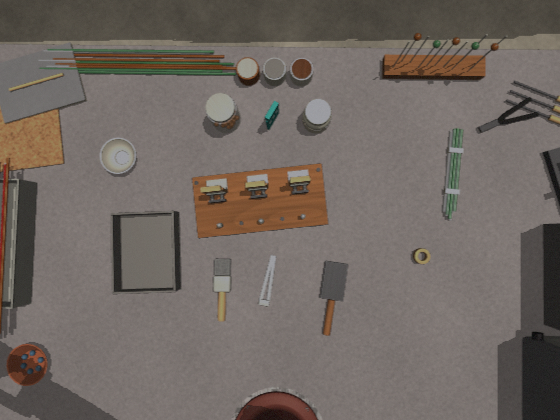

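View pics/scene0.png

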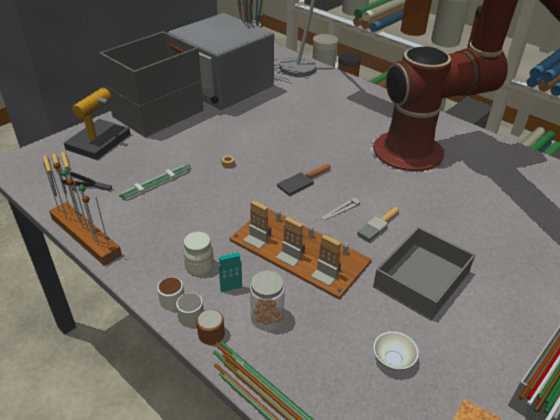

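```bash
python3 - <<'E'
import cv2
i=cv2.imread('pics/top0.png')
cv2.imwrite('pics/top0a.png',cv2.resize(i[150:250,180:340],None,fx=5,fy=5,interpolation=cv2.INTER_CUBIC))
cv2.imwrite('pics/top0b.png',cv2.resize(i[235:275,400:450],None,fx=12,fy=12,interpolation=cv2.INTER_CUBIC))
i=cv2.imread('pics/scene0.png')
cv2.imwrite('pics/scene0a.png',cv2.resize(i[190:300,220:380],None,fx=5,fy=5,interpolation=cv2.INTER_CUBIC))
E
```

```text
(no output)
```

View pics/top0a.png

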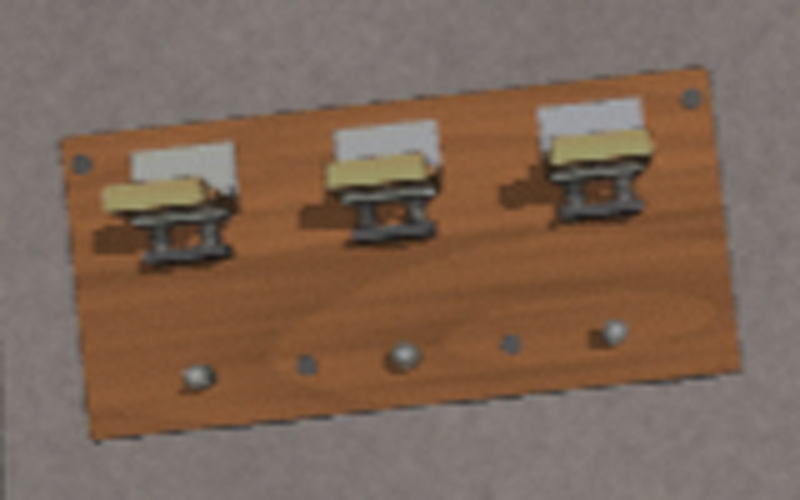

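View pics/top0b.png

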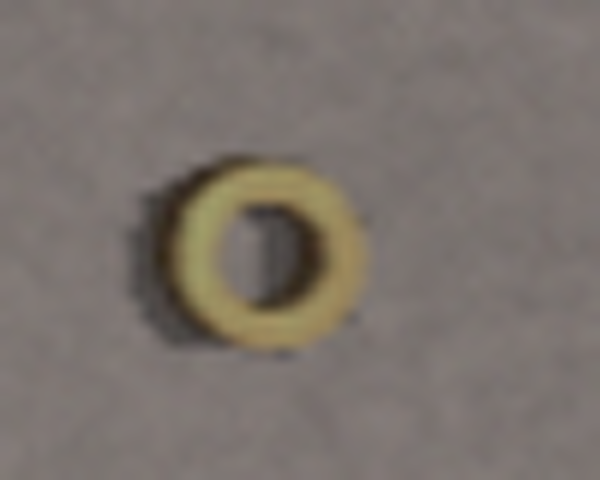

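View pics/scene0a.png

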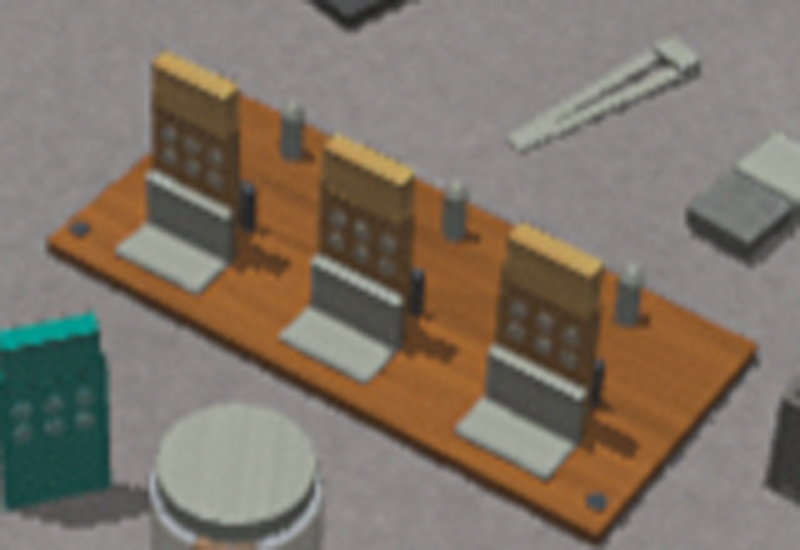

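```bash
python3 - <<'E'
from h import *
import pickle
p=ctrl.get_image('top'); s=ctrl.get_image('scene')
def cp(x,y,f=5,x0=180,y0=150): return [(y+.5)/f-.5+y0,(x+.5)/f-.5+x0]
cs=[atz(p,cp(*c),.012)[:2] for c in [(62,138),(708,68),(740,372),(93,438)]]
print(np.round(cs,4).tolist())
c=np.mean(cs,0); print('rack c',c)
e=cs
ydir=(e[0]+e[3]-e[1]-e[2]); print('ylen',np.linalg.norm(ydir)/2,'xlen',np.linalg.norm(e[0]+e[1]-e[2]-e[3])/2)
yaw=np.arctan2(-ydir[0],ydir[1]); xd=e[0]+e[1]-e[2]-e[3]
print('yaw',np.degrees(yaw),np.degrees(np.arctan2(xd[1],xd[0])))
Rz=np.array([[np.cos(yaw),-np.sin(yaw)],[np.sin(yaw),np.cos(yaw)]])
for i,k in enumerate([.1,0,-.1]):
    print('model card',i+1,c+Rz@[.03,k],'post',c+Rz@[-.05,k])
tops=[[(104,187),(200,178),(212,202),(104,212)],[(328,165),(424,153),(428,180),(328,190)],[(550,138),(650,130),(654,153),(553,166)]]
for t in tops: print('seen card',np.round(np.mean([atz(p,cp(*q),.118)[:2] for q in t],0),4))
for q in [(200,376),(405,353),(615,331)]: print('seen post', atz(p,cp(*q),.043)[:2])
# scene cross-check
def cs5(x,y): return cp(x,y,5,220,190)
for t in [[(512,228),(600,268),(600,278),(510,236)],[(327,138),(412,175)],[(155,55),(236,90)]]:
    print('scene card', np.mean([atz(s,cs5(*q),.118)[:2] for q in t],0))
for q in [(630,268),(457,187),(292,107)]: print('scene post',atz(s,cs5(*q),.045)[:2])
print('ring',atz(p,cp(271,257,12,400,235),.022), atz(s,[158.5,228],.02))
cr=[(113,213),(175,211),(178,292),(114,294)]
print('crate',np.mean([atz(p,(b,a),.06)[:2] for a,b in cr],0),[np.round(atz(p,(b,a),.06)[:2],3).tolist() for a,b in cr])
for n in ['crate','jar','tub']:
    print(n,ctrl.boxes_of(s,n)[:1])
E
```

```text
[[0.6178, 0.2231], [0.6588, -0.0927], [0.511, -0.1111], [0.4711, 0.203]]
rack c [0.56468369 0.05556808]
ylen 0.3175362197778684 xlen 0.14851141248029326
yaw 7.311349248260305 7.46066593130192
model card 1 [0.58171366 0.15857284] post [0.50236412 0.14839195]
model card 2 [0.59443977 0.05938591] post [0.51509023 0.04920502]
model card 3 [ 0.60716588 -0.03980102] post [ 0.52781634 -0.0499819 ]
seen card [0.5814 0.1579]
seen card [0.5937 0.0596]
seen card [ 0.607  -0.0395]
seen post [0.50232565 0.14675993]
seen post [0.51557872 0.04967425]
seen post [ 0.52835311 -0.04932122]
scene card [0.58373135 0.15944817]
scene card [0.59381104 0.05825829]
scene card [ 0.60701364 -0.04065436]
scene post [0.50251262 0.14643518]
scene post [0.51668595 0.04988035]
scene post [ 0.52950742 -0.04960078]
ring [ 0.44035859 -0.33556098  0.022     ] [ 0.43775601 -0.33813706  0.02      ]
crate [0.43352721 0.31766251] [[0.524, 0.397], [0.532, 0.25], [0.344, 0.236], [0.335, 0.387]]
crate [{'position': [274.1, 425.5], 'confidence': 0.74}]
jar [{'position': [298.8, 268.2], 'confidence': 0.85}]
tub [{'position': [254.3, 198.1], 'confidence': 0.69}]
```

```bash
cat >> h.py <<'E'
def go(target,zdeg):
    o=ctrl.get_obs();M=R.from_rotvec(o['tool_rot']).as_matrix()
    a=np.radians(zdeg);z=np.array([np.cos(a),np.sin(a),0]);y=np.array([0,0,-1.]);x=np.cross(y,z)
    W=np.stack([x,y,z],1)
    print('shift',np.round(rel(target),4),'turn',np.round(np.degrees(R.from_matrix(M.T@W).as_rotvec()),2))
E
python3 - <<'E'
from h import *
go([.582,.1582,.19],7.4);st()
E
```

```text
shift [ 0.5018  0.0413 -0.2903] turn [ 0.   64.11  0.  ]
t 1.15 pos [0.1982 0.5927 0.2313] F [ 0.39 -0.31 -0.39] open 0.0855
[[ 0.948 -0.     0.317]
 [-0.317 -0.     0.948]
 [ 0.    -1.    -0.   ]] q [ 1.129  0.053  1.613 -0.     1.476 -0.119]
```

Call:
{"method": "arm_command", "body": {"steps": [[[0.21, 0.015, -0.12], [0, 40, 0], 1], [[0.21, 0.015, -0.12], [0, 40, 0], 1], [[0.21, 0.015, -0.12], [0, 40, 0], 1], [[0.21, 0.015, -0.12], [0, 40, 0], 1], [[0.21, 0.015, -0.12], [0, 40, 0], 1]]}}

```text
t: 1.65
tool_pos: [0.3606, 0.4104, 0.2163]
tool_rot: [-1.418, 0.799, -0.8]
contact_force: [0.9, -0.9, 0.6]
opening: 0.0854
```

```bash
python3 - <<'E'
from h import *
go([.582,.1582,.19],7.4);st()
E
```

```text
shift [0.3304 0.0265 0.0588] turn [-3.000e-02  2.379e+01  1.000e-02]
t 1.65 pos [0.3606 0.4104 0.2163] F [ 0.93 -0.94  0.56] open 0.0854
[[ 0.518  0.001  0.855]
 [-0.855  0.     0.518]
 [ 0.    -1.     0.001]] q [ 0.714 -0.126  1.812 -0.     1.455  0.17 ]
```

Call:
{"method": "arm_command", "body": {"steps": [[[0.24, 0.02, 0.043], [0, 23.8, 0], 0.7], [[0.24, 0.02, 0.043], [0, 23.8, 0], 0.7], [[0.24, 0.02, 0.043], [0, 23.8, 0], 0.7], [[0.24, 0.02, 0.043], [0, 23.8, 0], 0.7], [[0.24, 0.02, 0.043], [0, 23.8, 0], 0.7]]}}

```text
t: 2.15
tool_pos: [0.5229, 0.2255, 0.1965]
tool_rot: [-1.266, 1.113, -1.114]
contact_force: [0.0, 0.4, -0.4]
opening: 0.0596
```

```bash
python3 - <<'E'
from h import *
go([.582,.1582,.19],7.4);st()
E
```

```text
shift [0.0743 0.0066 0.05  ] turn [-0.07 -0.04 -0.01]
t 2.15 pos [0.5229 0.2255 0.1965] F [ 0.01  0.41 -0.41] open 0.0596
[[ 0.128  0.001  0.992]
 [-0.992  0.     0.128]
 [-0.    -1.     0.001]] q [ 0.276 -0.056  1.78  -0.     1.416  0.148]
```

Call:
{"method": "arm_command", "body": {"steps": [[[0.0743, 0.0066, 0.05], [0, 0, 0], 0.6], [[0.0743, 0.0066, 0.05], [0, 0, 0], 0.6], [[0.0743, 0.0066, 0.05], [0, 0, 0], 0.6], [[0.0743, 0.0066, 0.05], [0, 0, 0], 0.6]]}}

```text
t: 2.55
tool_pos: [0.5822, 0.1576, 0.1897]
tool_rot: [-1.266, 1.115, -1.115]
contact_force: [-0.6, 0.4, 0.0]
opening: 0.0512
```

```bash
python3 - <<'E'
from h import *
st()
p=shot('wrist','w1.png')
for k in [(.582,.1582,.118),(.5023,.1475,.045)]: print(proj(p,k,True))
for k in ['card_1_mid','post_1']: print([(np.round(b['position'],1).tolist(),round(b['confidence'],2)) for b in ctrl.boxes_of(p,k)])
E
```

```text
t 2.55 pos [0.5822 0.1576 0.1897] F [-0.64  0.41  0.03] open 0.0512
[[ 0.126  0.     0.992]
 [-0.992  0.001  0.126]
 [-0.001 -1.     0.   ]] q [1.410e-01 3.000e-02 1.707e+00 1.000e-03 1.405e+00 1.400e-02]
[np.float64(217.47576950612287), np.float64(281.05880402019886)]
[np.float64(192.13486058377003), np.float64(194.56018678079346)]
[([206.9, 278.9], 0.64), ([233.3, 465.8], 0.61)]
[([215.8, 244.0], 0.77)]
```

View pics/w1.png

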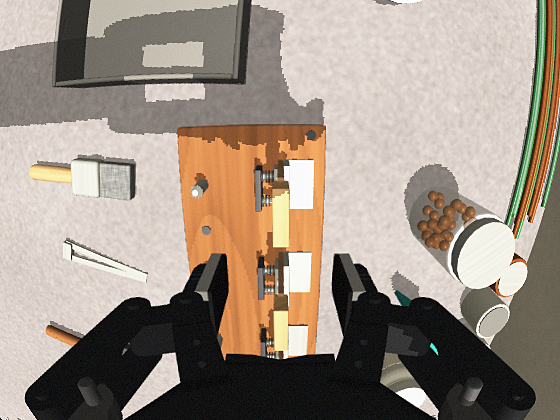

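Call:
{"method": "arm_command", "body": {"steps": [[[0, 0.05, 0], [0, 0, 0], 0.6], [[0, 0.1037, 0], [0, 0, 0], 0.6], [[0, 0.1037, 0], [0, 0, 0], 0.6], [[0, 0.1037, 0], [0, 0, 0], 0.1], [[0, 0.1037, 0], [0, 0, 0], 0]], "force": 30}}

```text
t: 3.2
tool_pos: [0.5832, 0.1603, 0.0896]
tool_rot: [-1.263, 1.108, -1.114]
contact_force: [0.6, -0.3, -0.7]
opening: 0.023
```

Call:
{"method": "arm_command", "body": {"steps": [[[0, 0, 0], [0, 0, 0], 0], [[0, 0, 0], [0, 0, 0], 0], [[0, 0, 0], [0, 0, 0], 0]]}}

```text
t: 3.5
tool_pos: [0.5829, 0.1604, 0.0918]
tool_rot: [-1.264, 1.109, -1.114]
contact_force: [-6.4, -0.5, 0.8]
opening: 0.011
```

Call:
{"method": "arm_command", "body": {"steps": [[[0, 0, -0.001], [0, 0, 0], 0], [[0, 0, -0.001], [0, 0, 0], 0]]}}

```text
t: 3.7
tool_pos: [0.5823, 0.1603, 0.0921]
tool_rot: [-1.262, 1.108, -1.115]
contact_force: [1.7, 0.1, -8.6]
opening: 0.0117
```

```bash
python3 - <<'E'
from h import *
st()
E
```

```text
t 3.7 pos [0.5823 0.1603 0.0921] F [ 1.67  0.08 -8.57] open 0.0117
[[ 0.131  0.007  0.991]
 [-0.991  0.001  0.13 ]
 [-0.001 -1.     0.007]] q [1.450e-01 1.230e-01 1.781e+00 1.000e-03 1.231e+00 1.400e-02]
```

Call:
{"method": "arm_command", "body": {"steps": [[[0, 0, 0], [0, 0, 0], 0], [[0, 0, 0], [0, 0, 0], 0]]}}

```text
t: 3.9
tool_pos: [0.5823, 0.1603, 0.0921]
tool_rot: [-1.262, 1.108, -1.115]
contact_force: [0.8, -0.9, -8.5]
opening: 0.0114
```

Call:
{"method": "arm_command", "body": {"steps": [[[0, 0, 0], [0, 0, 0], 0.6], [[0, 0, 0], [0, 0, 0], 0.6], [[0, 0, 0], [0, 0, 0], 0.6], [[0, -0.05, 0], [0, 0, 0], 0.6], [[0, -0.1, 0], [0, 0, 0], 0.6]]}}

```text
t: 4.4
tool_pos: [0.5804, 0.16, 0.1919]
tool_rot: [-1.265, 1.11, -1.113]
contact_force: [1.8, -0.4, -0.8]
opening: 0.0519
```

```bash
python3 - <<'E'
from h import *
go([.5942,.0594,.16],7.4);st()
E
```

```text
shift [0.1015 0.0319 0.0004] turn [-0.19  0.09 -0.04]
t 4.4 pos [0.5804 0.16   0.1919] F [ 1.82 -0.36 -0.78] open 0.0519
[[ 0.13   0.003  0.991]
 [-0.991  0.001  0.13 ]
 [-0.001 -1.     0.003]] q [1.450e-01 2.400e-02 1.709e+00 1.000e-03 1.405e+00 1.400e-02]
```

Call:
{"method": "arm_command", "body": {"steps": [[[0.05, 0.01, 0], [0, 0, 0], 0.6], [[0.1015, 0.03, 0.0004], [0, 0, 0], 0.6], [[0.1015, 0.03, 0.0004], [0, 0, 0], 0.6], [[0.1015, 0.03, 0.0004], [0, 0, 0], 0.6]]}}

```text
t: 4.8
tool_pos: [0.5941, 0.0584, 0.1617]
tool_rot: [-1.264, 1.113, -1.114]
contact_force: [0.4, 0.9, -0.1]
opening: 0.0514
```

```bash
python3 - <<'E'
from h import *
go([.5942,.0594,.088],7.4);st()
shot('wrist','w2.png');shot('top','t2.png')
E
```

```text
shift [-0.0009  0.0737  0.    ] turn [-0.15 -0.05 -0.06]
t 4.8 pos [0.5941 0.0584 0.1617] F [ 0.4   0.91 -0.13] open 0.0514
[[ 0.128  0.002  0.992]
 [-0.992  0.001  0.128]
 [-0.001 -1.     0.003]] q [-0.027  0.037  1.747  0.002  1.355 -0.156]
```

View pics/w2.png

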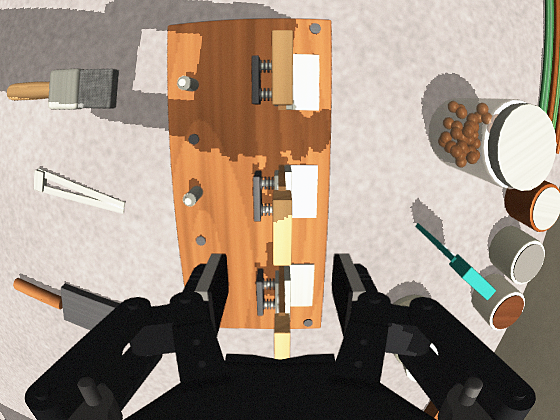

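Call:
{"method": "arm_command", "body": {"steps": [[[0, 0.04, 0], [0, 0, 0], 0.6], [[0, 0.0737, 0], [0, 0, 0], 0.6], [[0, 0.0737, 0], [0, 0, 0], 0.6], [[0, 0.0737, 0], [0, 0, 0], 0.6], [[0, 0.0737, 0], [0, 0, 0], 0.5]]}}

```text
t: 5.4
tool_pos: [0.5965, 0.0609, 0.0917]
tool_rot: [-1.262, 1.106, -1.115]
contact_force: [1.3, -0.6, 0.8]
opening: 0.0431
```

Call:
{"method": "arm_command", "body": {"steps": [[[0, 0, 0], [0, 0, 0], 0], [[0, 0, 0], [0, 0, 0], 0], [[0, 0, 0], [0, 0, 0], 0], [[0, 0, 0], [0, 0, 0], 0], [[0, 0, 0], [0, 0, 0], 0]]}}

```text
t: 5.9
tool_pos: [0.5964, 0.0609, 0.0942]
tool_rot: [-1.263, 1.107, -1.114]
contact_force: [-6.0, 0.2, 9.3]
opening: 0.0117
```

Call:
{"method": "arm_command", "body": {"steps": [[[0, -0.0005, -0.0005], [0, 0, 0], 0], [[0, -0.0005, -0.001], [0, 0, 0], 0], [[0, -0.0005, -0.001], [0, 0, 0], 0]]}}

```text
t: 6.2
tool_pos: [0.5953, 0.0607, 0.0944]
tool_rot: [-1.262, 1.107, -1.114]
contact_force: [1.1, -0.7, -4.1]
opening: 0.0114
```

Call:
{"method": "arm_command", "body": {"steps": [[[0, -0.0006, 0], [0, 0, 0], 0], [[0, -0.0006, 0], [0, 0, 0], 0], [[0, -0.0006, 0], [0, 0, 0], 0]]}}

```text
t: 6.5
tool_pos: [0.5952, 0.0607, 0.0944]
tool_rot: [-1.263, 1.107, -1.114]
contact_force: [2.5, 0.5, -6.9]
opening: 0.0116
```

Call:
{"method": "arm_command", "body": {"steps": [[[0, -0.001, 0], [0, 0, 0], 0], [[0, -0.001, 0], [0, 0, 0], 0], [[0, -0.001, 0], [0, 0, 0], 0]]}}

```text
t: 6.8
tool_pos: [0.595, 0.0607, 0.0945]
tool_rot: [-1.263, 1.108, -1.114]
contact_force: [4.6, -0.9, -13.2]
opening: 0.0116
```

Call:
{"method": "arm_command", "body": {"steps": [[[0, 0, 0], [0, 0, 0], 0.6], [[0, 0, 0], [0, 0, 0], 0.6], [[0, 0, 0], [0, 0, 0], 0.6], [[0, -0.05, 0], [0, 0, 0], 0.6], [[0, -0.08, 0], [0, 0, 0], 0.6]]}}

```text
t: 7.3
tool_pos: [0.5952, 0.0605, 0.1779]
tool_rot: [-1.261, 1.106, -1.115]
contact_force: [0.8, 0.5, 1.4]
opening: 0.0513
```

```bash
python3 - <<'E'
from h import *
go([.607,-.0397,.16],7.4);st()
E
```

```text
shift [ 0.1009  0.0179 -0.0016] turn [-0.53  0.15 -0.02]
t 7.3 pos [0.5952 0.0605 0.1779] F [0.77 0.46 1.39] open 0.0513
[[ 0.131  0.009  0.991]
 [-0.991  0.002  0.131]
 [-0.    -1.     0.009]] q [-0.024  0.022  1.735  0.002  1.376 -0.156]
```

Call:
{"method": "arm_command", "body": {"steps": [[[0.05, 0.01, 0], [-0.5, 0, 0], 0.6], [[0.1009, 0.018, -0.0016], [-0.5, 0, 0], 0.6], [[0.1009, 0.018, -0.0016], [-0.5, 0, 0], 0.6], [[0.1009, 0.018, -0.0016], [-0.5, 0, 0], 0.6], [[0.1009, 0.018, -0.0016], [-0.5, 0, 0], 0.6]]}}

```text
t: 7.8
tool_pos: [0.6072, -0.039, 0.1605]
tool_rot: [-1.268, 1.111, -1.111]
contact_force: [-0.6, 0.2, -0.2]
opening: 0.0517
```

```bash
python3 - <<'E'
from h import *
go([.607,-.0397,.088],7.4);st()
E
```

```text
shift [ 0.0007  0.0725 -0.0004] turn [-0.06  0.17 -0.03]
t 7.8 pos [ 0.6072 -0.039   0.1605] F [-0.58  0.24 -0.23] open 0.0517
[[ 0.132  0.001  0.991]
 [-0.991  0.001  0.132]
 [-0.001 -1.     0.001]] q [-1.870e-01  6.600e-02  1.720e+00  1.000e-03  1.355e+00 -3.190e-01]
```

Call:
{"method": "arm_command", "body": {"steps": [[[0.001, 0.04, -0.001], [0, 0, 0], 0.6], [[0.003, 0.0735, -0.002], [0, 0, 0], 0.6], [[0.003, 0.0735, -0.002], [0, 0, 0], 0.6], [[0.003, 0.0735, -0.002], [0, 0, 0], 0.6], [[0.003, 0.0735, -0.002], [0, 0, 0], 0.5]]}}

```text
t: 8.3
tool_pos: [0.6073, -0.0417, 0.0897]
tool_rot: [-1.266, 1.107, -1.113]
contact_force: [-0.5, -0.3, -0.1]
opening: 0.0425
```

Call:
{"method": "arm_command", "body": {"steps": [[[0, 0, 0], [0, 0, 0], 0], [[0, 0, 0], [0, 0, 0], 0], [[0, 0, 0], [0, 0, 0], 0], [[0, 0, 0], [0, 0, 0], 0], [[0, 0, 0], [0, 0, 0], 0]]}}

```text
t: 8.8
tool_pos: [0.6086, -0.0419, 0.0921]
tool_rot: [-1.264, 1.105, -1.115]
contact_force: [-1.6, 0.4, 6.4]
opening: 0.0116
```

Call:
{"method": "arm_command", "body": {"steps": [[[0, -0.0005, 0], [0, 0, 0], 0], [[0, -0.001, 0], [0, 0, 0], 0], [[0, -0.001, 0], [0, 0, 0], 0]]}}

```text
t: 9.1
tool_pos: [0.6085, -0.0419, 0.0929]
tool_rot: [-1.264, 1.105, -1.115]
contact_force: [0.3, -0.5, -1.6]
opening: 0.0113
```

Call:
{"method": "arm_command", "body": {"steps": [[[0, -0.001, 0], [0, 0, 0], 0], [[0, -0.001, 0], [0, 0, 0], 0], [[0, -0.001, 0], [0, 0, 0], 0]]}}

```text
t: 9.4
tool_pos: [0.6084, -0.0419, 0.0935]
tool_rot: [-1.264, 1.105, -1.115]
contact_force: [1.9, 0.4, -3.5]
opening: 0.0114
```

Call:
{"method": "arm_command", "body": {"steps": [[[0, -0.001, 0], [0, 0, 0], 0], [[0, -0.002, 0], [0, 0, 0], 0], [[0, -0.003, 0], [0, 0, 0], 0], [[0, -0.003, 0], [0, 0, 0], 0]]}}

```text
t: 9.8
tool_pos: [0.6084, -0.0418, 0.0967]
tool_rot: [-1.264, 1.105, -1.115]
contact_force: [0.8, -0.5, -3.1]
opening: 0.0115
```

Call:
{"method": "arm_command", "body": {"steps": [[[0, -0.008, 0], [0, 0, 0], 0], [[0, -0.016, 0], [0, 0, 0], 0], [[0, -0.024, 0], [0, 0, 0], 0], [[0, -0.032, 0], [0, 0, 0], 0], [[0, -0.04, 0], [0, 0, 0], 0]]}}

```text
t: 10.3
tool_pos: [0.6082, -0.0419, 0.1382]
tool_rot: [-1.264, 1.105, -1.115]
contact_force: [-1.1, -0.1, -0.6]
opening: 0.0115
```

```bash
python3 - <<'E'
from h import *
st()
shot('scene','s3.png')
E
```

```text
t 10.3 pos [ 0.6082 -0.0419  0.1382] F [-1.13 -0.06 -0.63] open 0.0115
[[ 0.132  0.008  0.991]
 [-0.991 -0.     0.132]
 [ 0.001 -1.     0.008]] q [-1.910e-01  8.500e-02  1.738e+00  1.000e-03  1.310e+00 -3.250e-01]
```

View pics/s3.png

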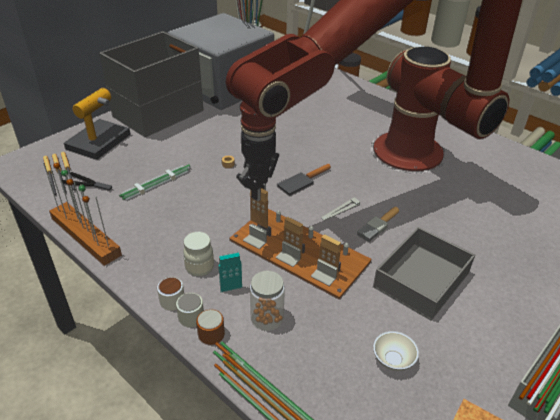

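Call:
{"method": "arm_command", "body": {"steps": [[[0, -0.04, 0], [0, 0, 0], 0], [[0, -0.08, 0], [0, 0, 0], 0], [[0, -0.11, 0], [0, 0, 0], 0], [[0, -0.11, 0], [0, 0, 0], 0]], "force": 40}}

```text
t: 10.75
tool_pos: [0.6107, -0.0425, 0.2575]
tool_rot: [-1.257, 1.093, -1.124]
contact_force: [0.2, 0.7, -0.1]
opening: 0.0114
```

```bash
cat >> h.py <<'E'
def gov(target,zdeg,tilt,s=1.):
    o=ctrl.get_obs();M=R.from_rotvec(o['tool_rot']).as_matrix()
    a=np.radians(zdeg);z=np.array([np.cos(a),np.sin(a),0]);y=np.array([0,0,-1.]);x=np.cross(y,z)
    W=np.stack([x,y,z],1)@R.from_rotvec([np.radians(tilt),0,0]).as_matrix()
    print('shift',np.round(rel(target),4),'turn',np.round(np.degrees(R.from_matrix(M.T@W).as_rotvec()),2),'tooly',np.round(W[:,1],3))
E
python3 - <<'E'
from h import *
st();go([.41,.316,.24],3.5)
E
```

```text
t 10.75 pos [ 0.6107 -0.0425  0.2575] F [ 0.23  0.7  -0.15] open 0.0114
[[ 0.133  0.022  0.991]
 [-0.991 -0.003  0.133]
 [ 0.006 -1.     0.021]] q [-1.920e-01 -6.000e-03  1.629e+00  1.000e-03  1.497e+00 -3.250e-01]
shift [-0.3821  0.012  -0.1517] turn [-1.22  4.12  0.3 ]
```

Call:
{"method": "arm_command", "body": {"steps": [[[-0.04, 0, -0.016], [-0.5, 2, 0], 0], [[-0.08, 0, -0.032], [-1, 4, 0], 0], [[-0.12, 0.004, -0.048], [-1.2, 4, 0], 0], [[-0.16, 0.006, -0.064], [-1.2, 4, 0], 0], [[-0.2, 0.008, -0.08], [-1.2, 4, 0], 0]]}}

```text
t: 11.25
tool_pos: [0.5036, 0.1462, 0.2455]
tool_rot: [-1.243, 1.161, -1.166]
contact_force: [0.6, 0.2, -0.3]
opening: 0.0111
```

```bash
python3 - <<'E'
from h import *
st();gov([.41,.316,.20],3.5,-15)
E
```

```text
t 11.25 pos [0.5036 0.1462 0.2455] F [ 0.6   0.15 -0.26] open 0.0111
[[ 0.063 -0.001  0.998]
 [-0.998 -0.005  0.063]
 [ 0.005 -1.    -0.001]] q [ 0.143 -0.197  1.827 -0.005  1.514  0.081]
shift [-0.1756  0.0446 -0.0827] turn [-14.95   0.05   0.31] tooly [-0.258 -0.016 -0.966]
```

Call:
{"method": "arm_command", "body": {"steps": [[[-0.045, 0, -0.02], [-3, 0, 0], 0], [[-0.09, 0.01, -0.04], [-7, 0, 0], 0], [[-0.13, 0.025, -0.062], [-11, 0, 0], 0], [[-0.1756, 0.04, -0.0827], [-15, 0, 0], 0], [[-0.1756, 0.0446, -0.0827], [-15, 0, 0], 0]]}}

```text
t: 11.75
tool_pos: [0.4069, 0.3186, 0.1967]
tool_rot: [-1.446, 1.345, -1.031]
contact_force: [1.2, -0.9, -1.1]
opening: 0.0112
```

```bash
python3 - <<'E'
from h import *
st();gov([.41,.316,.092],3.5,-15)
shot('scene','s4.png');shot('top','t4.png')
E
```

```text
t 11.75 pos [0.4069 0.3186 0.1967] F [ 1.23 -0.87 -1.09] open 0.0112
[[ 0.068 -0.265  0.962]
 [-0.998 -0.024  0.064]
 [ 0.006 -0.964 -0.266]] q [ 0.467 -0.021  1.763  0.098  1.65   0.395]
shift [0.0022 0.1001 0.0307] turn [0.43 0.28 0.44] tooly [-0.258 -0.016 -0.966]
```

View pics/s4.png

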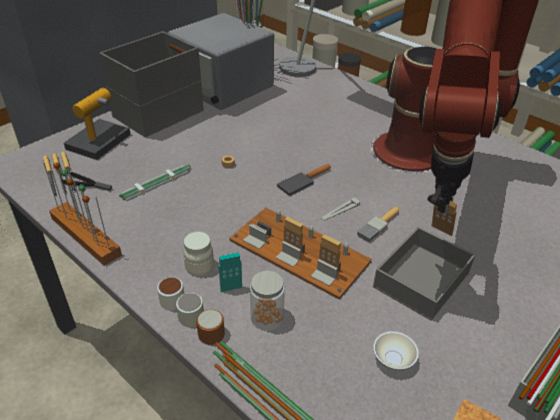

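View pics/t4.png

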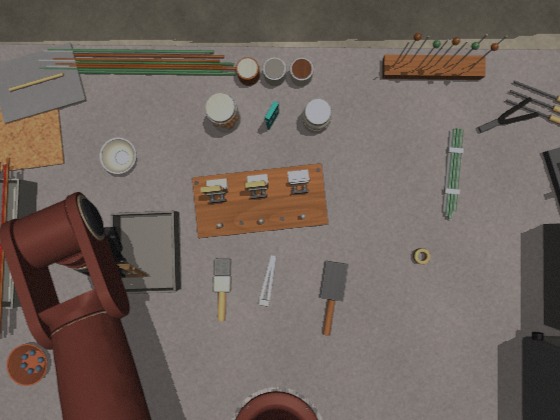

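Call:
{"method": "arm_command", "body": {"steps": [[[0.002, 0.035, 0.01], [0, 0, 0], 0], [[0.002, 0.07, 0.02], [0, 0, 0], 0], [[0.002, 0.1, 0.03], [0, 0, 0], 0], [[0.002, 0.1, 0.03], [0, 0, 0], 0]]}}

```text
t: 12.25
tool_pos: [0.4091, 0.3105, 0.0893]
tool_rot: [-1.451, 1.35, -1.036]
contact_force: [-0.7, -0.3, -0.6]
opening: 0.011
```

```bash
python3 - <<'E'
from h import *
st();p=shot('scene','s5.png');q=shot('top','t5.png')
for f,n in[('s5',(150,310,370,500)),('t5',(190,310,90,200))]:
    i=cv2.imread(f'pics/{f}.png')[n[0]:n[1],n[2]:n[3]];cv2.imwrite(f'pics/{f}a.png',cv2.resize(i,None,fx=4,fy=4,interpolation=2))
E
```

```text
t 12.25 pos [0.4091 0.3105 0.0893] F [-0.68 -0.34 -0.62] open 0.011
[[ 0.063 -0.269  0.961]
 [-0.998 -0.028  0.058]
 [ 0.012 -0.963 -0.27 ]] q [0.453 0.088 1.842 0.093 1.47  0.37 ]
```

View pics/s5a.png

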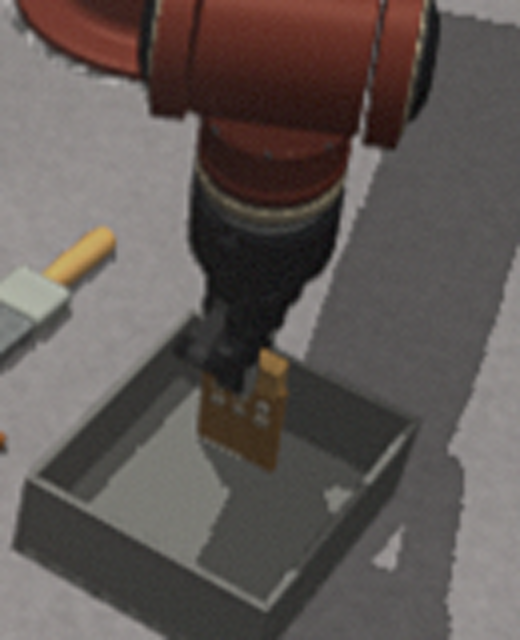

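Call:
{"method": "arm_command", "body": {"steps": [[[0, 0.002, 0.0005], [0, 0, 0], 0], [[0, 0.004, 0.001], [0, 0, 0], 0], [[0, 0.004, 0.001], [0, 0, 0], 0]]}}

```text
t: 12.65
tool_pos: [0.4128, 0.3128, 0.0914]
tool_rot: [-1.44, 1.345, -1.038]
contact_force: [0.1, 0.1, -1.0]
opening: 0.0114
```

Call:
{"method": "arm_command", "body": {"steps": [[[0, 0.0015, 0.0005], [0, 0, 0], 0], [[0, 0.003, 0.001], [0, 0, 0], 0], [[0, 0.003, 0.001], [0, 0, 0], 0]]}}

```text
t: 12.95
tool_pos: [0.4129, 0.3128, 0.0882]
tool_rot: [-1.44, 1.345, -1.038]
contact_force: [-0.0, -0.4, -0.6]
opening: 0.0109
```

Call:
{"method": "arm_command", "body": {"steps": [[[0, 0.002, 0.0005], [0, 0, 0], 0], [[0, 0.004, 0.001], [0, 0, 0], 0], [[0, 0.004, 0.001], [0, 0, 0], 0]]}}

```text
t: 13.25
tool_pos: [0.4125, 0.3126, 0.0835]
tool_rot: [-1.442, 1.345, -1.037]
contact_force: [-0.2, -0.1, -0.2]
opening: 0.0113
```

Call:
{"method": "arm_command", "body": {"steps": [[[0, 0.001, 0], [0, 0, 0], 0], [[0, 0.002, 0.0005], [0, 0, 0], 0], [[0, 0.002, 0.0005], [0, 0, 0], 0]]}}

```text
t: 13.55
tool_pos: [0.4128, 0.3128, 0.0827]
tool_rot: [-1.441, 1.345, -1.037]
contact_force: [-1.0, -0.8, 4.7]
opening: 0.0115
```

Call:
{"method": "arm_command", "body": {"steps": [[[0, 0, 0], [0, 0, 0], 0.3], [[0, 0, 0], [0, 0, 0], 0.5], [[0, 0, 0], [0, 0, 0], 0.6], [[0, 0, 0], [0, 0, 0], 0.6], [[0, 0, 0], [0, 0, 0], 0.6]]}}

```text
t: 14.05
tool_pos: [0.4127, 0.3127, 0.0825]
tool_rot: [-1.442, 1.345, -1.037]
contact_force: [0.1, -0.9, -0.1]
opening: 0.0511
```

Call:
{"method": "arm_command", "body": {"steps": [[[0, -0.02, 0], [0, 0, 0], 0.6], [[0, -0.045, 0], [0, 0, 0], 0.6], [[0, -0.09, 0], [0, 0, 0], 0.6], [[0, -0.13, 0], [0, 0, 0], 0.6], [[0, -0.16, 0], [0, 0, 0], 0.6]]}}

```text
t: 14.55
tool_pos: [0.4555, 0.3168, 0.2399]
tool_rot: [-1.439, 1.344, -1.038]
contact_force: [0.1, 0.3, -0.0]
opening: 0.0516
```

```bash
python3 - <<'E'
from h import *
st();p=shot('scene','s6.png')
for f,n in[('s6',(150,310,370,500))]:
    i=cv2.imread(f'pics/{f}.png')[n[0]:n[1],n[2]:n[3]];cv2.imwrite(f'pics/{f}a.png',cv2.resize(i,None,fx=4,fy=4,interpolation=2))
go([.43,.1,.23],30)
E
```

```text
t 14.55 pos [0.4555 0.3168 0.2399] F [ 0.09  0.26 -0.03] open 0.0516
[[ 0.064 -0.258  0.964]
 [-0.998 -0.022  0.06 ]
 [ 0.006 -0.966 -0.259]] q [0.429 0.039 1.629 0.088 1.721 0.369]
shift [ 0.2154  0.0257 -0.0365] turn [ 14.36 -26.26  -3.17]
```

View pics/s6a.png

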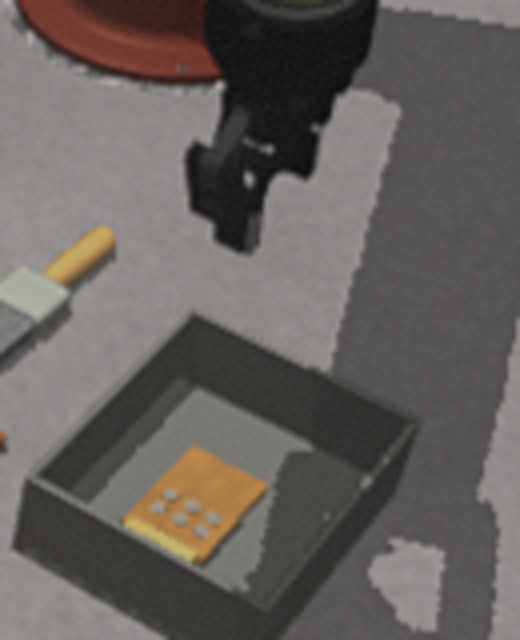

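```bash
python3 - <<'E'
from h import *
go([.48,.09,.23],-34)
E
```

```text
shift [0.2286 0.0134 0.0112] turn [13.99 37.39  4.96]
```

Call:
{"method": "arm_command", "body": {"steps": [[[0.045, 0.002, 0.002], [2.8, 7.5, 1], 0.65], [[0.09, 0.005, 0.004], [5.6, 15, 2], 0.65], [[0.135, 0.008, 0.006], [8.4, 22.5, 3], 0.65], [[0.18, 0.01, 0.008], [11.2, 30, 4], 0.65], [[0.2286, 0.0134, 0.0112], [14, 37.4, 5], 0.65]]}}

```text
t: 15.1
tool_pos: [0.4798, 0.0885, 0.2299]
tool_rot: [-0.861, 1.633, -1.635]
contact_force: [0.1, -0.0, -0.4]
opening: 0.0554
```

```bash
python3 - <<'E'
from h import *
st();go([.46,-.13,.20],-70)
E
```

```text
t 15.1 pos [0.4798 0.0885 0.2299] F [ 0.07 -0.04 -0.36] open 0.0554
[[-0.563  0.003  0.826]
 [-0.826  0.    -0.563]
 [-0.002 -1.     0.002]] q [ 0.03  -0.286  1.926 -0.     1.499  0.628]
shift [0.1918 0.0298 0.1066] turn [-0.1  35.73 -0.14]
```

Call:
{"method": "arm_command", "body": {"steps": [[[0.04, 0.006, 0.02], [0, 7, 0], 0.65], [[0.08, 0.012, 0.04], [0, 14, 0], 0.65], [[0.12, 0.018, 0.06], [0, 21, 0], 0.65], [[0.155, 0.024, 0.085], [0, 28, 0], 0.65], [[0.1918, 0.03, 0.1066], [0, 35.7, 0], 0.65]]}}

```text
t: 15.6
tool_pos: [0.4595, -0.1317, 0.1995]
tool_rot: [-0.35, 2.032, -2.034]
contact_force: [0.4, 0.6, -0.2]
opening: 0.0553
```

```bash
python3 - <<'E'
from h import *
st();go([.4395,-.336,.12],-82.6)
E
```

```text
t 15.6 pos [ 0.4595 -0.1317  0.1995] F [ 0.38  0.61 -0.15] open 0.0553
[[-0.941  0.004  0.337]
 [-0.337 -0.    -0.941]
 [-0.003 -1.     0.001]] q [-4.360e-01 -2.930e-01  1.982e+00  1.000e-03  1.449e+00  7.910e-01]
shift [0.088  0.0794 0.1855] turn [-0.05 12.31 -0.2 ]
```

Call:
{"method": "arm_command", "body": {"steps": [[[0.02, 0.015, 0.04], [0, 4, 0], 0.65], [[0.04, 0.035, 0.085], [0, 8, 0], 0.65], [[0.065, 0.06, 0.13], [0, 12.3, 0], 0.65], [[0.088, 0.0794, 0.1855], [0, 12.3, 0], 0.65], [[0.088, 0.0794, 0.1855], [0, 12.3, 0], 0.65]]}}

```text
t: 16.1
tool_pos: [0.4378, -0.3385, 0.1178]
tool_rot: [-0.135, 2.157, -2.154]
contact_force: [0.1, 1.4, 0.8]
opening: 0.0554
```

```bash
python3 - <<'E'
from h import *
st();p=shot('wrist','w7.png');print(proj(p,[.4395,-.336,.022],True))
go([.4395,-.336,.004],-82.6)
print([(b['position'],b['confidence']) for b in ctrl.boxes_of(p,'ring_mid')])
for b in ctrl.boxes_of(p,'ring_mid')[:1]: print(atz(p,b['position'],.015,True))
E
```

```text
t 16.1 pos [ 0.4378 -0.3385  0.1178] F [0.12 1.42 0.8 ] open 0.0554
[[-0.992  0.001  0.126]
 [-0.126  0.001 -0.992]
 [-0.002 -1.    -0.001]] q [-0.794 -0.019  1.882  0.002  1.279  0.65 ]
[np.float64(205.17075349524384), np.float64(276.1179305043546)]
shift [-0.0024  0.1131 -0.0037] turn [ 0.02 -0.22 -0.04]
[([209.6, 275.7], 0.94), ([52.3, 25.0], 0.67)]
[ 0.43369264 -0.33630161  0.015     ]
```

View pics/w7.png

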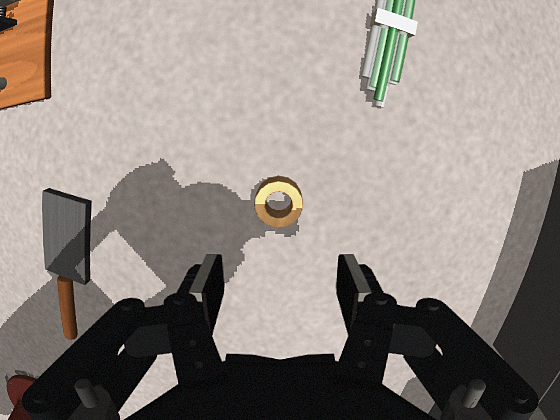

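```bash
python3 - <<'E'
from h import *
i=cv2.imread('pics/w7.png')[165:240,240:315];cv2.imwrite('pics/w7a.png',cv2.resize(i,None,fx=8,fy=8,interpolation=2))
p=ctrl.get_image('wrist')
for rc in [(200,279),(202,279),(205,279)]: print(atz(p,rc,.022,True))
E
```

```text
[ 0.44449426 -0.33567121  0.022     ]
[ 0.44290949 -0.33587095  0.022     ]
[ 0.44052156 -0.33617191  0.022     ]
```

View pics/w7a.png

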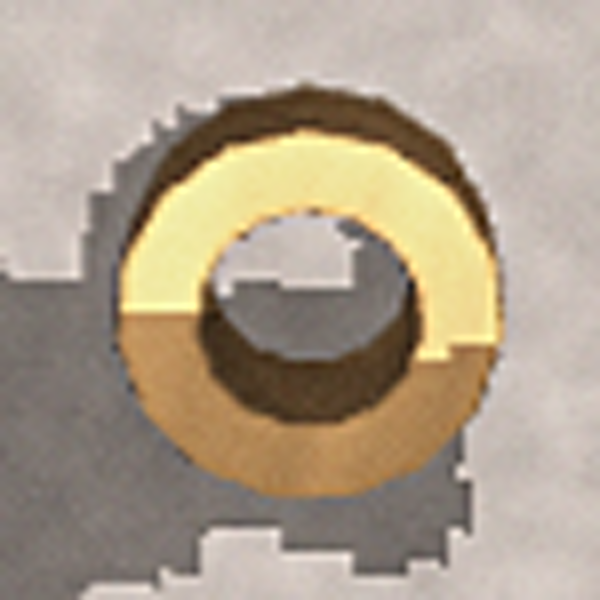

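Call:
{"method": "arm_command", "body": {"steps": [[[-0.003, 0.03, -0.0025], [0, 0, 0], 0.65], [[-0.003, 0.06, -0.0025], [0, 0, 0], 0.65], [[-0.003, 0.082, -0.0025], [0, 0, 0], 0.65], [[-0.003, 0.082, -0.0025], [0, 0, 0], 0.65]]}}

```text
t: 16.7
tool_pos: [0.4405, -0.3294, 0.0345]
tool_rot: [-0.142, 2.161, -2.148]
contact_force: [0.2, 0.6, 0.3]
opening: 0.0555
```

```bash
python3 - <<'E'
from h import *
st();go([.4405,-.336,.004],-82.6)
E
```

```text
t 16.7 pos [ 0.4405 -0.3294  0.0345] F [0.22 0.64 0.26] open 0.0555
[[-0.992 -0.002  0.13 ]
 [-0.13   0.006 -0.991]
 [ 0.001 -1.    -0.006]] q [-0.779  0.087  1.929  0.004  1.131  0.66 ]
shift [0.0009 0.0304 0.0068] turn [0.36 0.07 0.05]
```

Call:
{"method": "arm_command", "body": {"steps": [[[0.001, 0.0, 0.0068], [0, 0, 0], 0.65], [[0.001, 0.0, 0.0068], [0, 0, 0], 0.65], [[0.001, 0.015, 0.0068], [0, 0, 0], 0.65], [[0.001, 0.029, 0.0068], [0, 0, 0], 0.65], [[0.001, 0.029, 0.0068], [0, 0, 0], 0.65]]}}

```text
t: 17.2
tool_pos: [0.4387, -0.3344, 0.0026]
tool_rot: [-0.146, 2.167, -2.145]
contact_force: [-0.1, 0.0, -0.2]
opening: 0.0555
```

```bash
python3 - <<'E'
from h import *
st();go([.4405,-.336,.004],-82.6)
p=shot('wrist','w8.png')
E
```

```text
t 17.2 pos [ 0.4387 -0.3344  0.0026] F [-0.06  0.01 -0.17] open 0.0555
[[-0.992 -0.005  0.13 ]
 [-0.13   0.01  -0.991]
 [ 0.004 -1.    -0.01 ]] q [-0.788  0.144  1.93   0.004  1.078  0.651]
shift [-0.0015 -0.0014  0.0018] turn [0.6  0.06 0.23]
```

View pics/w8.png

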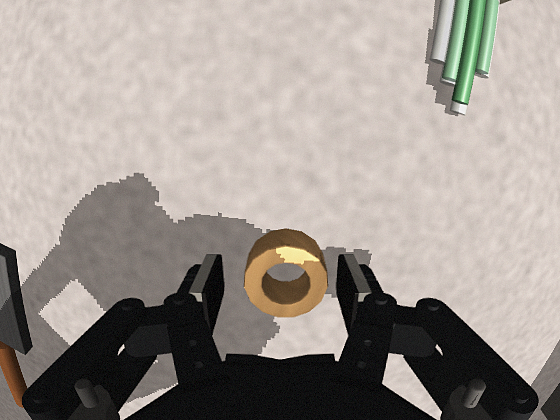

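Call:
{"method": "arm_command", "body": {"steps": [[[-0.0015, -0.002, 0.0018], [0.6, 0, 0.2], 0.65], [[-0.0015, -0.002, 0.0018], [0.6, 0, 0.2], 0.2], [[-0.0015, -0.002, 0.0018], [0.6, 0, 0.2], 0.2], [[-0.0015, -0.002, 0.0018], [0.6, 0, 0.2], 0.2], [[-0.0015, -0.002, 0.0018], [0.6, 0, 0.2], 0.2]], "force": 25}}

```text
t: 17.75
tool_pos: [0.4414, -0.3369, 0.0062]
tool_rot: [-0.139, 2.151, -2.156]
contact_force: [-0.1, 0.0, 2.8]
opening: 0.0373
```

```bash
python3 - <<'E'
from h import *
st();go([.4405,-.336,.1],-82.6)
E
```

```text
t 17.75 pos [ 0.4414 -0.3369  0.0062] F [-0.1   0.05  2.82] open 0.0373
[[-0.992  0.001  0.13 ]
 [-0.13  -0.002 -0.992]
 [-0.001 -1.     0.002]] q [-0.786  0.139  1.929 -0.     1.072  0.655]
shift [ 0.0006 -0.0938 -0.0008] turn [-0.12  0.06 -0.07]
```

Call:
{"method": "arm_command", "body": {"steps": [[[0, -0.025, 0], [0, 0, 0], 0.2], [[0, -0.06, 0], [0, 0, 0], 0.2], [[0, -0.1, 0], [0, 0, 0], 0.2], [[0, -0.1, 0], [0, 0, 0], 0.2]]}}

```text
t: 18.15
tool_pos: [0.4443, -0.3397, 0.113]
tool_rot: [-0.13, 2.138, -2.162]
contact_force: [-0.0, -0.0, 1.1]
opening: 0.0373
```

```bash
python3 - <<'E'
from h import *
st();p=shot('wrist','w9.png');go([.5284,-.0496,.11],-82.6)
E
```

```text
t 18.15 pos [ 0.4443 -0.3397  0.113 ] F [-0.01 -0.04  1.05] open 0.0373
[[-0.991  0.01   0.13 ]
 [-0.13  -0.01  -0.991]
 [-0.008 -1.     0.012]] q [-0.786 -0.009  1.88  -0.     1.256  0.655]
shift [-0.1222 -0.0016 -0.2753] turn [-0.45  0.06 -0.32]
```

View pics/w9.png

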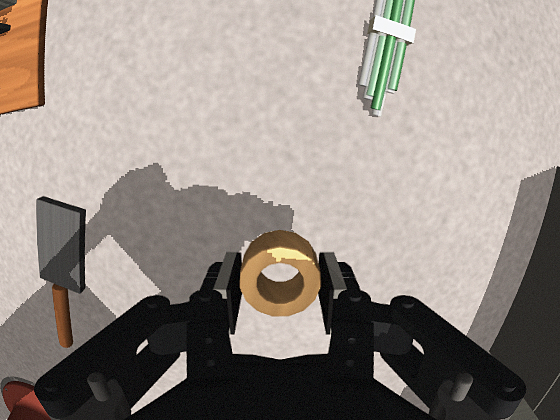

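```bash
python3 - <<'E'
from h import *
i=cv2.imread('pics/w9.png')[220:330,220:340];cv2.imwrite('pics/w9a.png',cv2.resize(i,None,fx=5,fy=5,interpolation=2))
p=ctrl.get_image('wrist');o=ctrl.get_obs();st()
M=R.from_rotvec(o['tool_rot']).as_matrix()
for r in (276,279,282): print(r,M.T@(atz(p,(r,280),o['tool_pos'][2]+.0158,True)-o['tool_pos']))
print(proj(p,o['tool_pos']+[0,0,.0158],True))
E
```

```text
t 18.25 pos [ 0.4417 -0.3372  0.1073] F [ 0.01  0.55 -0.29] open 0.0375
[[-0.992  0.003  0.13 ]
 [-0.13  -0.004 -0.992]
 [-0.003 -1.     0.004]] q [-0.786 -0.005  1.886 -0.     1.255  0.655]
276 [-0.00264243 -0.01578505  0.0020397 ]
279 [-0.00106285 -0.01578921  0.00203874]
282 [ 0.00053345 -0.01579342  0.00203779]
[np.float64(280.9414272284019), np.float64(275.6813461023845)]
```

View pics/w9a.png

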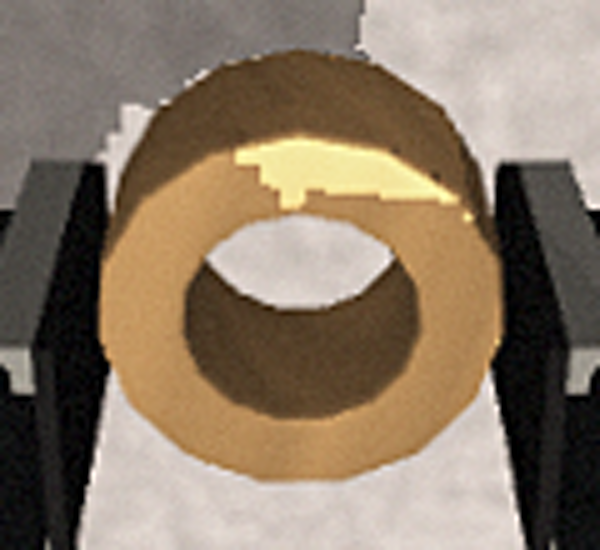

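Call:
{"method": "arm_command", "body": {"steps": [[[-0.015, 0, -0.035], [0, 0, 0], 0.2], [[-0.034, 0, -0.077], [0, 0, 0], 0.2], [[-0.053, 0, -0.119], [0, 0, 0], 0.2], [[-0.072, 0, -0.161], [0, 0, 0], 0.2], [[-0.09, 0, -0.2], [0, 0, 0], 0.2]]}}

```text
t: 18.75
tool_pos: [0.5036, -0.1247, 0.1041]
tool_rot: [-0.141, 2.152, -2.157]
contact_force: [1.6, -0.9, 0.5]
opening: 0.0374
```

```bash
python3 - <<'E'
from h import *
st();go([.5284,-.0496,.095],-82.6)
E
```

```text
t 18.75 pos [ 0.5036 -0.1247  0.1041] F [ 1.57 -0.92  0.47] open 0.0374
[[-0.992 -0.001  0.13 ]
 [-0.13  -0.002 -0.992]
 [ 0.001 -1.     0.002]] q [-0.385 -0.087  1.971 -0.002  1.257  1.056]
shift [-0.0343  0.009  -0.0713] turn [-0.11  0.06  0.06]
```

Call:
{"method": "arm_command", "body": {"steps": [[[-0.017, 0.004, -0.035], [0, 0, 0], 0.2], [[-0.0343, 0.009, -0.0713], [0, 0, 0], 0.2], [[-0.0343, 0.009, -0.0713], [0, 0, 0], 0.2], [[-0.0343, 0.009, -0.0713], [0, 0, 0], 0.2], [[-0.0343, 0.009, -0.0713], [0, 0, 0], 0.2]]}}

```text
t: 19.25
tool_pos: [0.5274, -0.0501, 0.0937]
tool_rot: [-0.143, 2.154, -2.158]
contact_force: [0.6, 0.3, -0.4]
opening: 0.0376
```

```bash
python3 - <<'E'
from h import *
st();go([.5284,-.0496,.062],-82.6)
p=shot('wrist','w10.png');shot('scene','s10.png')
i=cv2.imread('pics/w10.png')[190:340,180:380];cv2.imwrite('pics/w10a.png',cv2.resize(i,None,fx=4,fy=4,interpolation=2))
print(proj(p,[.5284,-.0496,.045],True),proj(p,[.5284,-.0496,.012],True))
E
```

```text
t 19.25 pos [ 0.5274 -0.0501  0.0937] F [ 0.62  0.35 -0.37] open 0.0376
[[-0.992 -0.003  0.129]
 [-0.129 -0.002 -0.992]
 [ 0.003 -1.     0.001]] q [-0.234 -0.045  1.951 -0.003  1.239  1.208]
shift [-0.0011  0.0317 -0.0004] turn [-0.08  0.02  0.18]
[np.float64(228.0116420774048), np.float64(278.1749026543162)] [np.float64(211.54769775108144), np.float64(278.27756666448965)]
```

View pics/w10a.png

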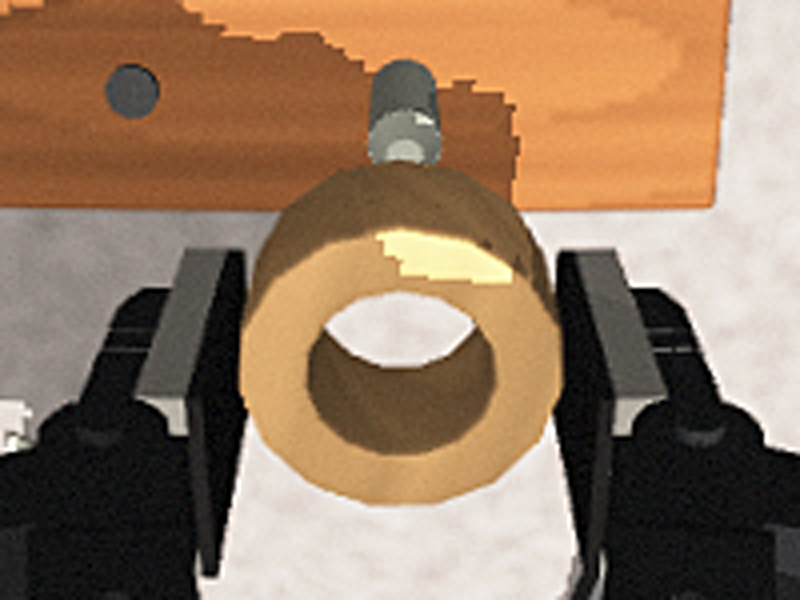

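View pics/s10.png

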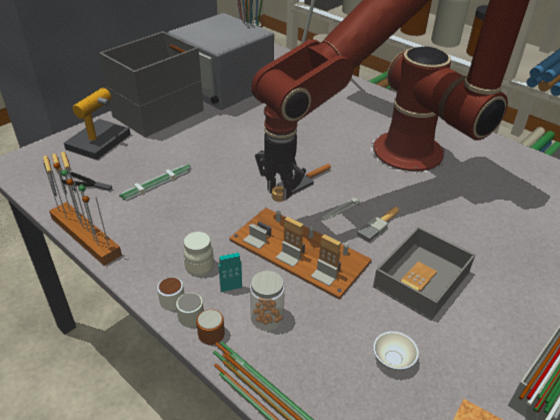

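Call:
{"method": "arm_command", "body": {"steps": [[[-0.001, 0.012, 0], [0, 0, 0], 0.2], [[-0.001, 0.024, 0], [0, 0, 0], 0.2], [[-0.001, 0.034, 0], [0, 0, 0], 0.2], [[-0.001, 0.034, 0], [0, 0, 0], 0.2]]}}

```text
t: 19.75
tool_pos: [0.5268, -0.0504, 0.0576]
tool_rot: [-0.145, 2.158, -2.159]
contact_force: [0.3, -0.0, -0.1]
opening: 0.0375
```

```bash
python3 - <<'E'
from h import *
st();go([.5284,-.0496,.02],-82.6)
p=shot('wrist','w11.png')
i=cv2.imread('pics/w11.png')[190:340,180:380];cv2.imwrite('pics/w11a.png',cv2.resize(i,None,fx=4,fy=4,interpolation=2))
print(proj(p,[.5284,-.0496,.045],True),proj(p,[.5284,-.0496,.012],True))
E
```

```text
t 19.75 pos [ 0.5268 -0.0504  0.0576] F [ 0.26 -0.02 -0.13] open 0.0375
[[-0.992 -0.006  0.128]
 [-0.128 -0.001 -0.992]
 [ 0.006 -1.    -0.   ]] q [-0.235  0.005  1.969 -0.002  1.174  1.209]
shift [-0.0019  0.0376 -0.0006] turn [ 0.   -0.07  0.37]
[np.float64(251.5707626639164), np.float64(277.6642191007205)] [np.float64(228.60865394090234), np.float64(277.9346027849017)]
```

View pics/w11a.png

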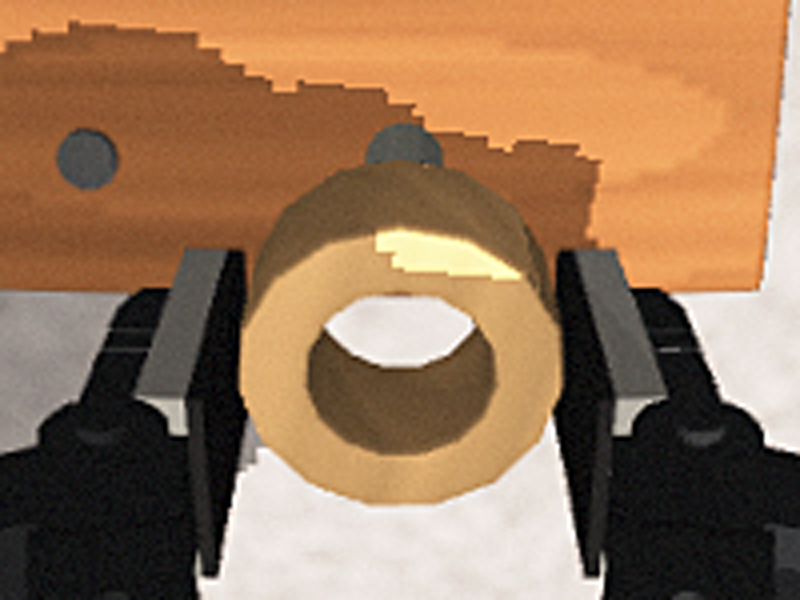

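Call:
{"method": "arm_command", "body": {"steps": [[[-0.0019, 0, -0.0005], [0, 0, 0.4], 0.2], [[-0.0019, 0.004, -0.0005], [0, 0, 0.4], 0.2], [[-0.0019, 0.008, -0.0005], [0, 0, 0.4], 0.2], [[-0.0019, 0.012, -0.0005], [0, 0, 0.4], 0.2], [[-0.0019, 0.016, -0.0005], [0, 0, 0.4], 0.2]]}}

```text
t: 20.3
tool_pos: [0.5293, -0.0496, 0.0424]
tool_rot: [-0.136, 2.154, -2.155]
contact_force: [0.4, 0.0, -0.5]
opening: 0.0371
```

```bash
python3 - <<'E'
from h import *
st();go([.5284,-.0496,.02],-82.6)
p=shot('wrist','w12.png')
i=cv2.imread('pics/w12.png')[190:340,180:380];cv2.imwrite('pics/w12a.png',cv2.resize(i,None,fx=4,fy=4,interpolation=2))
E
```

```text
t 20.3 pos [ 0.5293 -0.0496  0.0424] F [ 0.38  0.03 -0.47] open 0.0371
[[-0.992  0.002  0.128]
 [-0.128 -0.    -0.992]
 [-0.002 -1.     0.001]] q [-0.234  0.028  1.975  0.     1.136  1.209]
shift [ 0.001   0.0224 -0.0002] turn [-0.03 -0.05 -0.13]
```

View pics/w12a.png

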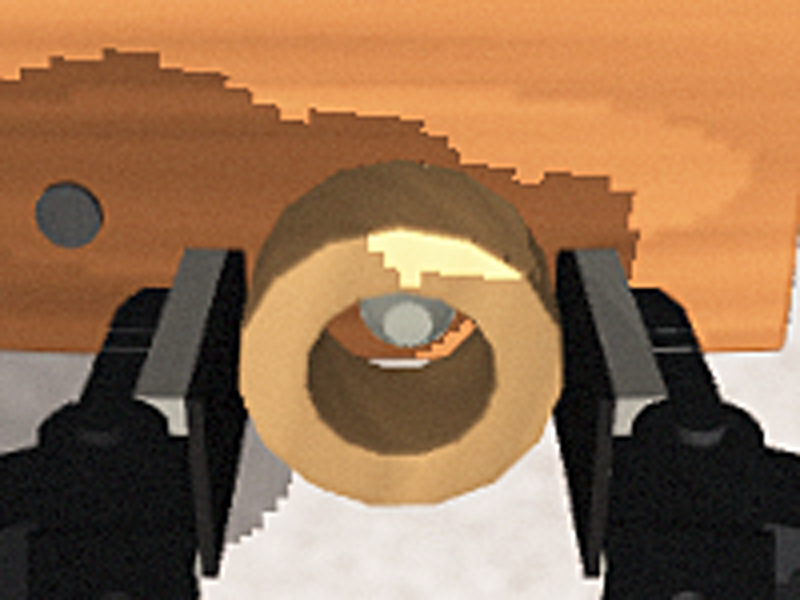

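Call:
{"method": "arm_command", "body": {"steps": [[[0.001, 0.004, 0], [0, 0, 0], 0.2], [[0.001, 0.008, 0], [0, 0, 0], 0.2], [[0.001, 0.012, 0], [0, 0, 0], 0.2], [[0.001, 0.015, 0], [0, 0, 0], 0.2], [[0.001, 0.015, 0], [0, 0, 0], 0.2]]}}

```text
t: 20.85
tool_pos: [0.5274, -0.0496, 0.026]
tool_rot: [-0.138, 2.155, -2.155]
contact_force: [0.2, -0.5, -0.3]
opening: 0.0375
```

Call:
{"method": "arm_command", "body": {"steps": [[[0, 0.003, 0], [0, 0, 0], 0.2], [[0, 0.006, 0], [0, 0, 0], 0.2], [[0, 0.006, 0], [0, 0, 0], 0.2]]}}

```text
t: 21.15
tool_pos: [0.5269, -0.0495, 0.0195]
tool_rot: [-0.139, 2.156, -2.155]
contact_force: [0.2, -0.1, -0.5]
opening: 0.0372
```

Call:
{"method": "arm_command", "body": {"steps": [[[0, 0.001, 0], [0, 0, 0], 0.2], [[0, 0.002, 0], [0, 0, 0], 0.2], [[0, 0.002, 0], [0, 0, 0], 0.2]]}}

```text
t: 21.45
tool_pos: [0.5272, -0.0495, 0.0182]
tool_rot: [-0.139, 2.156, -2.155]
contact_force: [-2.9, 0.2, 5.2]
opening: 0.0372
```

Contact at the predicted seated height (0.0182). Release, back off and look.

Call:
{"method": "arm_command", "body": {"steps": [[[0, 0, 0], [0, 0, 0], 0.5], [[0, 0, 0], [0, 0, 0], 0.6], [[0, 0, 0], [0, 0, 0], 0.6], [[0, 0, 0], [0, 0, 0], 0.6]]}}

```text
t: 21.85
tool_pos: [0.5271, -0.0495, 0.0181]
tool_rot: [-0.14, 2.156, -2.155]
contact_force: [0.6, -0.6, -0.1]
opening: 0.0507
```

Call:
{"method": "arm_command", "body": {"steps": [[[0, -0.03, 0], [0, 0, 0], 0.6], [[0, -0.07, 0], [0, 0, 0], 0.6], [[0, -0.11, 0], [0, 0, 0], 0.6], [[0, -0.15, 0], [0, 0, 0], 0.6], [[0, -0.18, 0], [0, 0, 0], 0.6]]}}

```text
t: 22.35
tool_pos: [0.528, -0.0498, 0.2011]
tool_rot: [-0.136, 2.154, -2.155]
contact_force: [0.6, 0.8, 0.3]
opening: 0.0514
```

Call:
{"method": "arm_command", "body": {"steps": [[[-0.0, -0.03, 0.05], [0, 0, 0], 0.6], [[0, -0.03, 0.1], [0, 0, 0], 0.6], [[0, -0.03, 0.15], [0, 0, 0], 0.6], [[0, -0.03, 0.2], [0, 0, 0], 0.6], [[0, -0.03, 0.2], [0, 0, 0], 0.6]]}}

```text
t: 22.85
tool_pos: [0.5533, -0.2527, 0.2309]
tool_rot: [-0.131, 2.155, -2.159]
contact_force: [-0.7, 0.6, -0.3]
opening: 0.0511
```

```bash
python3 - <<'E'
from h import *
st();p=shot('scene','s13.png');q=shot('top','t13.png')
i=cv2.imread('pics/s13.png')[170:320,220:480];cv2.imwrite('pics/s13a.png',cv2.resize(i,None,fx=3,fy=3,interpolation=2))
i=cv2.imread('pics/t13.png')[140:310,90:350];cv2.imwrite('pics/t13a.png',cv2.resize(i,None,fx=3,fy=3,interpolation=2))
print('ring expected seated top centre px',proj(p,[.5284,-.0496,.034]),proj(q,[.5284,-.0496,.034]))
E
```

```text
t 22.85 pos [ 0.5533 -0.2527  0.2309] F [-0.74  0.55 -0.27] open 0.0511
[[-0.992  0.002  0.123]
 [-0.123 -0.002 -0.992]
 [-0.002 -1.     0.002]] q [-0.55   0.012  1.655 -0.     1.472  0.897]
ring expected seated top centre px [np.float64(214.1052425307113), np.float64(278.22390945622703)] [np.float64(215.90920806324934), np.float64(302.60410443349696)]
```

View pics/s13a.png

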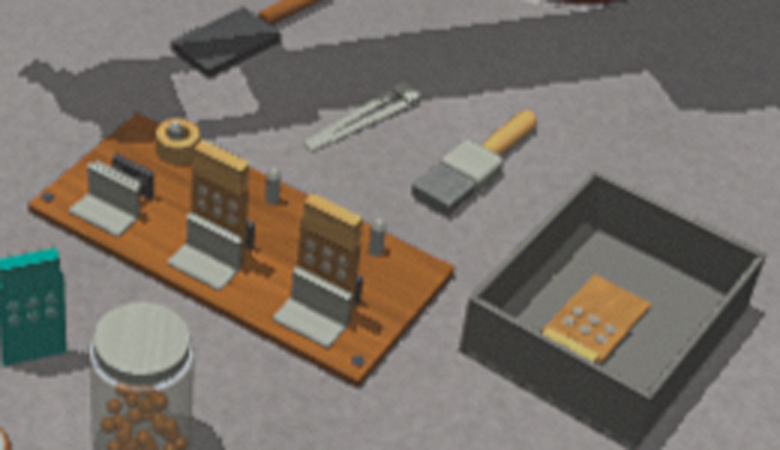

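View pics/t13a.png

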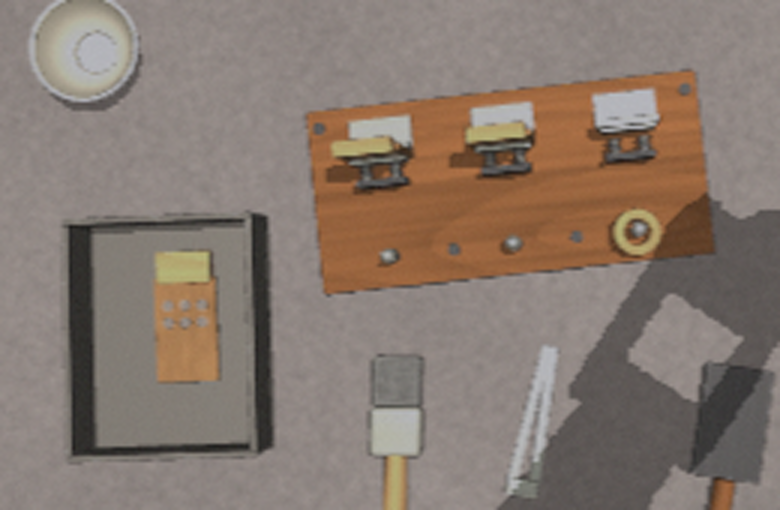

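```bash
python3 - <<'E'
from h import *
print(ctrl.finish_job())
E
```

```text
the job is handed in; nothing more can be done
None
```

The weak clip is the right one (card 3). Its card now lies flat in the grey crate and the ring is seated on the post in front of that clip. I handed the job in at about 23 s of the 72 s allowed.

- **Finding the weak clip:** card 1 held a steady 8.5 N and card 2 held 13.2 N, and neither slid. Card 3 slid at about 3 N.
- **One tug was harder than needed:** the 13.2 N on card 2 is already inside a good clip's 12–20 N slip range. The tool rose no more than about 0.3 mm during either tug, and both cards look unmoved in the last pictures.
- **Ring:** it touched down within 0.1 mm of the height I expected for fully seated. The last scene picture puts its top within about 1 px of that spot, with the post tip showing through the hole.
- **Final state:** cards 1 and 2 stand in their clips, the other things in those two close-up views look unmoved, and the gripper is clear of everything. None of my checks failed. The wrist camera was about 2 mm off sideways, within its stated accuracy, so I aligned the ring by comparing it with the post in the picture.

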